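# Put the watch movement away

## Robot

A 6-joint arm with a two-finger parallel gripper is mounted at the origin on the work surface. World frame = base frame: x ahead of the robot, y to its left, z up, the work surface at z = 0. Lengths are in m, angles in degrees, forces in N, time in s.
With the tool pointing down it reaches from about 0.375 to 0.9 m from the base axis. Payload 3.1 kg.
Tool frame: the origin (TCP) lies at the very end of the fingers, on their centre line; the grasp point (between the pads) lies 19 mm behind it; z points along the fingers, y is the line along which they close (so a half turn about z gives the same grasp; the last joint's range is limited). The gripper opens to 87 mm and grips with 3 to 60 N. Pads are 19 mm wide; open, the fingers measure 117 mm over their backs; the gripper's body (75 mm by 190 mm) begins 51 mm behind the grasp point.
Start: joints at [-85.342, 30.224, 82.088, -0, 67.689, -10.227], TCP at [0.161, -0.604, 0.223] pointing down, gripper open.
Joint ranges: [-176.69, 176.69], [-43.24, 126.21], [12.49, 139.97], [-82, 262], [0, 151.66], [-163.58, 163.58]. Speed limits (degrees/s): [159.86, 159.86, 180, 180, 180, 180].

## Interface

Orientations are given as a 3x3 rotation matrix whose columns are the frame's x, y, z axes.
In Python, from rig import bot, imaging gives the robot as it stands.
- The arm moves only by the tool drive_tool, never from a script. Its argument "deltas" is text: rows parted by semicolons, each of 5 numbers parted by spaces: the finger opening in mm, from 0 to 87, then the shift along the world's x, y, z in mm, then the turn about the world's z in rad. In form: jaw dx dy dz twist; .... A call has 1 to 12 rows; each row is the pose to reach, as a shift and turn from the pose commanded when the call began; what a row does not reach only later rows make up. A row lasts 1/10 s, in which the tool goes at most 50 mm and 8.59 degrees, less where a joint would pass 70% of its speed; a pose out of reach is approached as far as the arm can. A call with a gripper value outside its range is refused whole. The fingers move at their own pace and stop on an object; the grip force is fixed at half the most. Time passes only in rows, so rows that repeat a pose let the fingers close. It gives the time, the measured TCP pose, the force, the opening and the grip force at its end, in the units of the state.
- bot.read_state(): the state, without advancing time (a new reading comes with each control period).
- imaging.capture(name): name is "scene" or "top" or "wrist"; returns the picture (384x512x3 uint8, red, green, blue); there is no depth.
- imaging.camera_model(name): a dict with "fx", "fy", "cx", "cy" (pixels), "dist" ([k1, k2, p1, p2, k3] as OpenCV has them; the pictures are not rectified), "T" (4x4, takes a point from camera to world coordinates). Camera axes: x right, y down, z forward; pixel columns grow to the right and rows downward; lengths in m; the calibration is good to about 2 mm. A picture is of the moment at which its call begins: read the wrist's pose just before it. camera_model takes no time and is no camera call; for the wrist camera it gives the pose at the moment of the call.
- bot.hand_in(): hands the job in; it is judged then, once.
The state is a dict: "time_s": time; "joint_positions": joint angles; "qvel": joint speeds; "tau": joint torques, N m; "position": TCP position; "tcp_rot": TCP orientation; "force": force on the tool from outside, world axes, zero at the start; "moment": the same for the moment, N m; "opening": opening from 0.0 (shut) to 1.0 (fully open); "grasp_force": force on a finger pad.
Only numpy, scipy, OpenCV 4.12 (cv2) and the standard library are available. Lean on these libraries where they do the work, as an engineer would, in place of code of your own. Each camera call takes 0.05 s, during which the arm holds its last target. There are 200 camera calls.

## Task

Swing the bench magnifier aside by its knob as far as it goes. Then pick up the watch movement in the red casing ring from the white mat, gripping it lightly (about 5 N, it is fragile), and lay it down gently, face up, on the middle of the blue pad in the tray's free compartment. Let go of it, leave the magnifier aside, and leave the other things where they are.

Things in the scene. Friction and masses are not known exactly. Their poses are not given: they have to be found in the camera images.
- mag_arm (a joint): angle of the green magnifier arm about its upright hinge, rad. It starts at 0.1 to 0.35, with the lens over the mat; it grows as the arm swings counter-clockwise seen from above (towards the right of the robot, -y), and ends at a stop at 1.45. The hinge is stiff: it stays where it is left and takes about 2 to 4 N at the knob to move slowly; it moves only about the vertical axis.
- mag_hinge (a point): point on the vertical hinge axis on top of the magnifier's steel post (post 22 mm across, round foot 90 mm across), 162 mm above the bench. Its axes are those of the fixed post and do not turn with the arm: the arm points along its -x axis when the joint is 0.
- mag_knob (a point): point to grip on the black upright knob on the magnifier arm: round, 18 mm across and 40 mm tall, 120 mm from the hinge axis. The knob spans from 24 mm below to 16 mm above this point, which is 212 mm above the bench; the top of the arm (22 mm wide) lies 31 mm below it. The lens head, further out along the arm, tops out 28 mm below it.
- mag_lens (a point): centre of the magnifier's lens, 210 mm from the hinge axis, 173 mm above the bench; green frame about 114 mm across and 22 mm thick.
- mat: white work mat fixed to the bench, 260 x 240 x 4 mm; origin at the centre of its underside.
- movement: watch movement in a red casing ring: disc 44 mm across, 14 mm tall (wheels stand up to 3 mm above), 40 to 85 g, lying face up on the mat; origin at the centre of its underside, z out of its face. Fragile: contact forces on it, both fingers and support added up, must stay under 20 N (so grip under 10 N; 4 to 6 N carries it safely), and it must not drop more than about 10 mm.
- tray: green tray fixed to the bench, 236 x 236 x 36 mm, with 2 x 2 square compartments 109 mm wide inside (centres 57.5 mm from the middle in x and in y of the tray), walls 6 mm, floor 6 mm above the bench; origin at the centre of its underside.
- pad: blue firm pad, 98 x 98 x 3 mm, fixed on the floor of the free compartment: where the movement belongs. Origin at the centre of its underside, 6 mm above the bench; its top is 9 mm above the bench; its sides are parallel to the compartment's walls.
- spare_a: another movement, brass-edged, 36 mm across, 10 mm tall, in a tray compartment; leave alone. Origin under its centre.
- spare_b: another movement, dark steel edge, 36 mm across, 10 mm tall, in a tray compartment; leave alone. Origin under its centre.
- cup: small open white cup, 44 mm across, 28 mm tall, in a tray compartment; leave alone. Origin under its centre.
- screwdriver: screwdriver, 150 mm long, lying along the right (-y) edge of the mat; leave alone. Origin under its middle, x along it.
Mind the look-alikes: they are no part of the job. Leave any purple or turquoise look-alike of the movement alone.

How it is judged:
By the outcome, as a careful person would: the job done as asked, in the order asked, and still so for the second after the job is handed in, with the robot touching nothing.
It also fails if it takes over 58 s, if anything falls off the work surface, if the arm or the gripper's body presses on something with over 40 N, if the wrist force passes 120 N, or if a joint passes its speed limit or range.

## Working session

There is one attempt and no reset: what is moved stays moved. The work goes in short steps, Python scripts to look and compute and a tool call to move; the robot and the scene stay as the last step left them, time stands still between calls to the robot, and variables do not carry over. Pictures are saved under pics/ and viewed, at most 10 in all, crops included, and the job is handed in when it is done.

Besides the shell and the picture viewer there is one more tool, called as name(argument=value, ...) on one line, values as JSON. drive_tool: Moves the arm, as the interface text tells. Its arguments: {"type":"object","properties":{"deltas":{"type":"string"}},"required":["deltas"]}

```bash
mkdir -p pics; python3 - <<'E'
from rig import bot, imaging
import cv2,numpy as np
s=bot.read_state(); print({k:np.round(v,3).tolist() for k,v in s.items()})
ims=[]
for n in("scene","top","wrist"):
    im=imaging.capture(n)[:,:,::-1]; cv2.imwrite(f"pics/{n}0.png",im); m=imaging.camera_model(n)
    print(n,m["fx"],m["cx"],m["cy"],m["dist"]); print(np.round(m["T"],3))
E
```

```text
{'time_s': 0.0, 'joint_positions': [-85.342, 30.279, 82.156, -0.002, 67.689, -10.228], 'qvel': [0.011, -0.013, 0.058, -0.048, 0.014, 0.027], 'tau': [-0.0, -44.004, -17.66, 0.063, 0.058, -0.0], 'position': [0.161, -0.603, 0.222], 'tcp_rot': [[0.966, 0.257, -0.0], [0.257, -0.966, 0.002], [0.0, -0.002, -1.0]], 'force': [-0.346, -0.183, 0.606], 'moment': [-0.063, -0.054, -0.013], 'grasp_force': 0.0, 'opening': 0.999}
scene 402.25890727171225 261.2046512335669 191.58669157162424 [-0.13010285  0.          0.          0.          0.        ]
[[ 0.547  0.653 -0.523  1.078]
 [ 0.837 -0.414  0.358 -0.358]
 [ 0.017 -0.634 -0.773  1.011]
 [ 0.     0.     0.     1.   ]]
top 496.09901921095945 252.0602817618924 190.35723765386794 [0.01262711 0.         0.         0.         0.        ]
[[ 0.009 -0.994  0.109  0.394]
 [-1.    -0.01  -0.007  0.051]
 [ 0.008 -0.109 -0.994  1.185]
 [ 0.     0.     0.     1.   ]]
wrist 288.69470275002976 253.94303592446596 187.89400901807448 [-0.0403586  0.         0.         0.         0.       ]
[[ 0.256 -0.92  -0.297  0.243]
 [-0.967 -0.245 -0.076 -0.581]
 [-0.003  0.306 -0.952  0.384]
 [ 0.     0.     0.     1.   ]]
```

View pics/scene0.png

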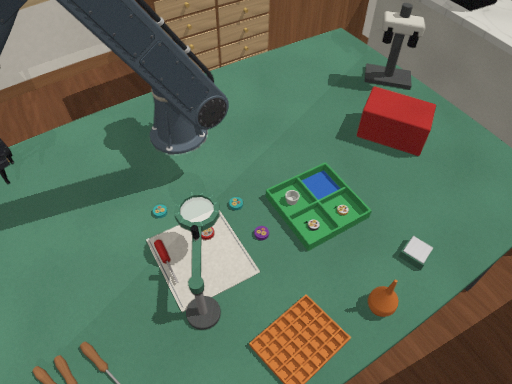

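View pics/top0.png

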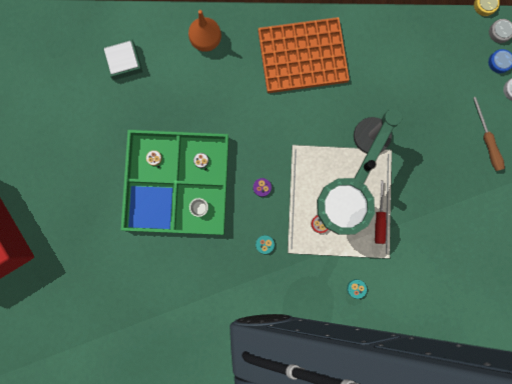

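```bash
cat >h.py <<'E'
import cv2,numpy as np
from rig import bot,imaging
def ray(n,uv,z,m=None):
    m=m or imaging.camera_model(n); K=np.array([[m["fx"],0,m["cx"]],[0,m["fy"],m["cy"]],[0,0,1]])
    p=cv2.undistortPoints(np.array([[uv]],float),K,np.array(m["dist"],float))[0,0]
    T=np.array(m["T"]); d=T[:3,:3]@[p[0],p[1],1]; o=T[:3,3]; return o+d*(z-o[2])/d[2]
def blobs(im,lo,hi,amin=30):
    """RGB image, HSV range -> list of (area, centre, contour)"""
    h=cv2.cvtColor(im,cv2.COLOR_RGB2HSV); m=cv2.inRange(h,lo,hi)
    c,_=cv2.findContours(m,cv2.RETR_EXTERNAL,cv2.CHAIN_APPROX_NONE)
    return sorted([(cv2.contourArea(k),cv2.minAreaRect(k),k) for k in c if cv2.contourArea(k)>amin],key=lambda t:-t[0])
E
python3 - <<'E'
from h import *
im=cv2.imread("pics/top0.png")[:,:,::-1].copy()
for a,r,k in blobs(im,(110,150,80),(125,255,255),200): print("blue",a,r,ray("top",r[0],.009))
for a,r,k in blobs(im,(50,180,90),(75,255,255),200): print("green",a,r,ray("top",r[0],.036))
for lo,hi in(((0,120,90),(8,255,255)),((172,120,90),(180,255,255))):
  for a,r,k in blobs(im,lo,hi,8): print("red",a,r,ray("top",r[0],.014))
for n,uv,z in(("knob",(370,165),.228),("lens",(346,206),.173),("foot",(372,135),.015),("hinge",(392,118),.17)): print(n,ray("top",uv,z))
c=im[90:260,280:410,::-1]; cv2.imwrite("pics/c1.png",cv2.resize(c,None,fx=3.5,fy=3.5,interpolation=cv2.INTER_CUBIC))
c=cv2.imread("pics/scene0.png")[185:335,135:265]; cv2.imwrite("pics/c2.png",cv2.resize(c,None,fx=3.8,fy=3.8,interpolation=cv2.INTER_CUBIC))
E
```

```text
blue 1488.0 ((150.0, 207.0), (39.930973052978516, 39.930973052978516), 3.3664603233337402) [0.48149421 0.28433829 0.009     ]
red 209.0 ((381.0, 227.5), (31.0, 8.0), 90.0) [ 0.43781538 -0.26187414  0.014     ]
red 103.5 ((4.0, 253.0), (8.0, 22.0), 0.0) [0.37091305 0.61814848 0.014     ]
red 20.5 ((317.5260314941406, 225.6338348388672), (17.62063980102539, 10.913822174072266), 52.4314079284668) [ 0.44079494 -0.11221344  0.014     ]
knob [ 0.55148833 -0.18555372  0.228     ]
lens [ 0.47513732 -0.14855915  0.173     ]
foot [ 0.65949985 -0.24429276  0.015     ]
hinge [ 0.66100477 -0.247628    0.17      ]
```

View pics/c1.png

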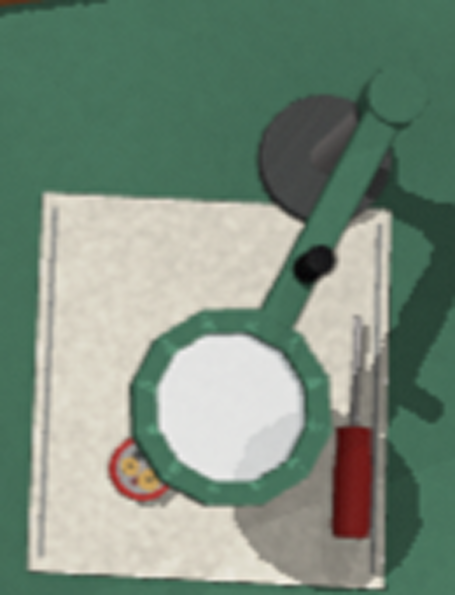

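View pics/c2.png

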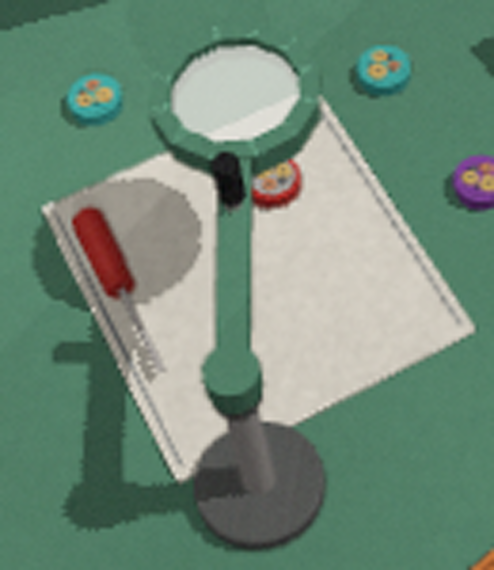

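The views show the knob at about (371,164) px in the top view, the hinge cap at (393,117), the lens at (346,206), and the red movement half hidden at (321,224). The hinge comes out at (0.660,-0.249). The lens is 0.210 m from it, which matches the given size, so the knob is at (0.554,-0.191). I'll move above it.

drive_tool(deltas="50 0 0 50 0; 50 40 40 80 -0.1; 50 75 79 80 -0.2; 50 110 115 80 -0.3; 50 145 151 80 -0.4; 50 180 187 80 -0.5; 50 215 225 80 -0.6; 50 250 262 80 -0.7; 50 285 300 80 -0.757; 50 320 336 80 -0.757; 50 355 372 80 -0.757; 50 393 412 80 -0.757")

```text
time_s: 1.35
position: [0.5369, -0.2086, 0.3024]
tcp_rot: [[0.879, -0.477, -0.0], [-0.477, -0.879, 0.0], [-0.0, 0.0, -1.0]]
force: [0.2, -1.9, 0.0]
opening: 0.573
grasp_force: 0.0
```

```bash
python3 - <<'E'
from h import *
m=imaging.camera_model("wrist"); s=bot.read_state(); im=imaging.capture("wrist"); print(s["position"],s["opening"])
cv2.imwrite("pics/w1.png",im[:,:,::-1])
K=np.array([[m["fx"],0,m["cx"]],[0,m["fy"],m["cy"]],[0,0,1]]);T=np.linalg.inv(m["T"]);
P=np.array([[.554,-.191,.228],[.66,-.249,.19],[.475,-.149,.173]])
print(cv2.projectPoints(P,cv2.Rodrigues(T[:3,:3])[0],T[:3,3],K,np.array(m["dist"]))[0][:,0])
E
```

```text
[ 0.53693801 -0.20864888  0.3023848 ] 0.5734847021723641
[[227.55851951 189.87380059]
 [228.12594264  43.97425771]
 [234.75884461 249.17506722]]
```

View pics/w1.png

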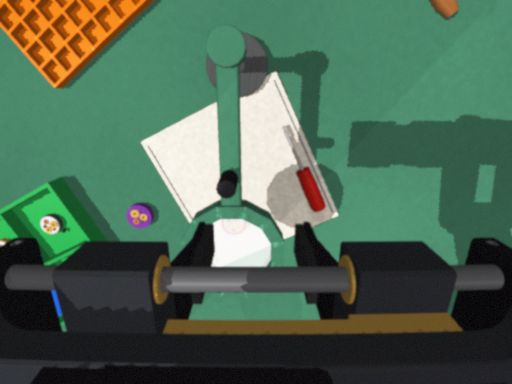

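The wrist picture shows the knob at about (228,185), the hinge cap at (227,46) and the lens at (236,243). That is close to the projections. I'll settle the arm and measure the knob numerically.

drive_tool(deltas="50 0 0 0 0; 50 0 0 0 0; 50 0 0 0 0")

```text
time_s: 1.7
position: [0.535, -0.2115, 0.3023]
tcp_rot: [[0.878, -0.478, -0.001], [-0.478, -0.878, -0.0], [-0.001, 0.0, -1.0]]
force: [0.2, -0.6, 0.0]
opening: 0.571
grasp_force: 0.0
```

```bash
python3 - <<'E'
from h import *
m=imaging.camera_model("wrist"); s=bot.read_state(); im=imaging.capture("wrist"); print(s["position"],s["opening"])
cv2.imwrite("pics/w2.png",im[:,:,::-1])
K=np.array([[m["fx"],0,m["cx"]],[0,m["fy"],m["cy"]],[0,0,1]]);T=np.linalg.inv(m["T"]);
P=np.array([[.554,-.191,.228],[.554,-.191,.188],[.66,-.249,.19],[.475,-.149,.173]])
print(cv2.projectPoints(P,cv2.Rodrigues(T[:3,:3])[0],T[:3,3],K,np.array(m["dist"]))[0][:,0])
for a,r,k in blobs(im,(0,0,0),(180,255,45),60): print(a,r,cv2.boundingRect(k))
for v in range(150,225,4): print(v,[int(x) for x in im[v,200:262:4].max(axis=1)])
E
```

```text
[ 0.53500192 -0.21146964  0.30233498] 0.5712691381091668
[[223.51194117 189.49963174]
 [227.55793746 176.90050316]
 [223.84422308  43.50123911]
 [231.82364895 248.87905672]]
36744.5 ((255.5, 310.5), (145.0, 511.0), 90.0) (0, 238, 512, 146)
7266.5 ((379.9150695800781, 279.6021423339844), (75.0765380859375, 150.45298767089844), 88.56790161132812) (305, 242, 151, 77)
1079.0 ((316.0, 245.0), (44.0, 42.0), 90.0) (295, 223, 43, 45)
1062.0 ((191.5, 245.0), (44.0, 41.0), 90.0) (171, 223, 42, 45)
335.5 ((223.58718872070312, 182.8761444091797), (16.95352554321289, 27.202266693115234), 16.699243545532227) (215, 170, 19, 27)
150 [243, 247, 246, 246, 150, 146, 146, 145, 144, 114, 241, 241, 243, 242, 244, 246]
154 [244, 245, 248, 247, 156, 147, 146, 144, 143, 111, 241, 242, 241, 243, 242, 244]
158 [247, 246, 246, 247, 157, 146, 147, 144, 144, 106, 243, 241, 244, 247, 241, 241]
162 [246, 246, 247, 247, 163, 147, 147, 144, 138, 110, 243, 246, 244, 243, 242, 244]
166 [243, 244, 247, 243, 169, 145, 145, 138, 138, 98, 242, 246, 239, 239, 241, 240]
170 [248, 248, 245, 245, 177, 114, 55, 44, 90, 91, 244,
[... 383 characters left out ...]
, 108, 109, 241, 242, 242, 244, 244, 242]
194 [247, 249, 247, 245, 69, 36, 35, 42, 134, 111, 242, 244, 245, 244, 245, 244]
198 [246, 249, 244, 246, 229, 118, 122, 133, 136, 112, 232, 243, 244, 243, 244, 244]
202 [247, 247, 238, 119, 72, 143, 145, 137, 136, 114, 54, 64, 166, 243, 244, 243]
206 [244, 144, 78, 96, 107, 110, 113, 105, 103, 102, 97, 75, 63, 73, 181, 244]
210 [82, 88, 134, 143, 148, 141, 140, 138, 133, 135, 161, 134, 120, 70, 62, 71]
214 [129, 142, 140, 153, 170, 145, 140, 140, 135, 142, 166, 135, 139, 141, 125, 68]
218 [139, 142, 139, 143, 187, 170, 174, 182, 178, 188, 174, 134, 139, 143, 139, 138]
222 [66, 76, 140, 236, 250, 247, 243, 241, 244, 245, 244, 223, 150, 143, 140, 145]
```

drive_tool(deltas="50 19 20 -20 0; 50 19 20 -50 0; 50 19 20 -80 0; 50 19 20 -105 0; 50 19 20 -112 0; 22 19 20 -112 0; 22 19 20 -112 0; 22 19 20 -112 0; 22 19 20 -112 0")

```text
time_s: 2.65
position: [0.5557, -0.191, 0.192]
tcp_rot: [[0.879, -0.477, 0.002], [-0.477, -0.879, -0.001], [0.003, 0.0, -1.0]]
force: [0.1, 0.7, -1.1]
opening: 0.309
grasp_force: 0.0
```

```bash
python3 - <<'E'
from h import *
im=imaging.capture("wrist"); cv2.imwrite("pics/w3.png",im[:,:,::-1])
E
```

```text
(no output)
```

View pics/w3.png

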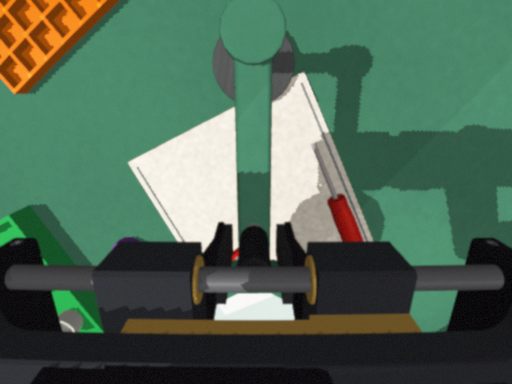

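The knob at (255,245) sits centred between the fingers at (222,250) and (288,250). I'll use it to learn how the grip force follows the opening command.

drive_tool(deltas="18 0 0 0 0; 18 0 0 0 0; 18 0 0 0 0; 18 0 0 0 0")

```text
time_s: 3.1
position: [0.555, -0.1904, 0.1905]
tcp_rot: [[0.879, -0.477, -0.0], [-0.477, -0.879, 0.0], [-0.0, -0.0, -1.0]]
force: [0.0, -0.4, 0.1]
opening: 0.209
grasp_force: 0.0
```

drive_tool(deltas="17 0 0 0 0; 17 0 0 0 0; 17 0 0 0 0")

```text
time_s: 3.4
position: [0.555, -0.1904, 0.1905]
tcp_rot: [[0.879, -0.477, 0.0], [-0.477, -0.879, 0.0], [-0.0, -0.0, -1.0]]
force: [-0.3, -0.3, 0.9]
opening: 0.201
grasp_force: 17.9
```

drive_tool(deltas="15 0 0 0 0; 15 0 0 0 0; 15 0 0 0 0")

```text
time_s: 3.7
position: [0.5549, -0.1904, 0.1905]
tcp_rot: [[0.879, -0.477, -0.0], [-0.477, -0.879, 0.0], [-0.0, -0.0, -1.0]]
force: [1.0, 1.4, 0.3]
opening: 0.197
grasp_force: 30.0
```

drive_tool(deltas="20 0 0 0 0; 20 0 0 0 0; 20 0 0 0 0; 17.7 0 0 0 0; 17.7 0 0 0 0; 17.7 0 0 0 0; 17.7 0 0 0 0")

```text
time_s: 4.4
position: [0.555, -0.1904, 0.1906]
tcp_rot: [[0.879, -0.477, 0.0], [-0.477, -0.879, 0.0], [0.0, -0.0, -1.0]]
force: [0.6, 0.4, -0.4]
opening: 0.205
grasp_force: 3.6
```

drive_tool(deltas="17.4 0 0 0 0; 17.4 0 0 0 0; 17.4 0 0 0 0")

```text
time_s: 4.7
position: [0.555, -0.1904, 0.1906]
tcp_rot: [[0.879, -0.477, 0.0], [-0.477, -0.879, 0.0], [0.0, -0.0, -1.0]]
force: [0.5, 0.0, -0.5]
opening: 0.204
grasp_force: 9.5
```

The force slope is about 20 N/mm, and 5 N comes about 0.35 mm below the nominal width. Now I'll swing the knob loosely caged along its arc, 55° first.

drive_tool(deltas="19 0 0 0 0; 19 -4.7 -9.4 0 0.087; 19 -8.6 -19.1 0 0.175; 19 -11.6 -29.2 0 0.262; 19 -13.7 -39.4 0 0.349; 19 -15 -49.9 0 0.436; 19 -15.2 -60.4 0 0.524; 19 -14.6 -70.8 0 0.611; 19 -13.1 -81.2 0 0.698; 19 -10.7 -91.4 0 0.785; 19 -7.4 -101.4 0 0.873; 19 -3.2 -111 0 0.96")

```text
time_s: 5.9
position: [0.5517, -0.3002, 0.1905]
tcp_rot: [[0.893, 0.449, -0.001], [0.449, -0.893, 0.003], [0.001, -0.003, -1.0]]
force: [0.9, 3.8, 0.1]
opening: 0.222
grasp_force: 1.5
```

drive_tool(deltas="19 0 0 0 0; 19 0 0 0 0")

```text
time_s: 6.1
position: [0.5523, -0.3023, 0.1906]
tcp_rot: [[0.896, 0.445, 0.001], [0.445, -0.896, -0.002], [0.0, 0.002, -1.0]]
force: [1.5, -1.1, -0.9]
opening: 0.22
grasp_force: 1.0
```

drive_tool(deltas="19 2.9 -5.6 0 0.052; 19 6.1 -11 0 0.105; 19 7.8 -13.7 0 0.131; 19 9.5 -16.3 0 0.157")

```text
time_s: 6.5
position: [0.5607, -0.3166, 0.1904]
tcp_rot: [[0.814, 0.581, -0.002], [0.581, -0.814, 0.002], [-0.0, -0.002, -1.0]]
force: [-0.5, 3.5, 0.6]
opening: 0.219
grasp_force: 1.2
```

drive_tool(deltas="19 1.9 -2.5 0 0.026; 19 3.8 -5.0 0 0.052")

```text
time_s: 6.7
position: [0.5648, -0.3224, 0.1904]
tcp_rot: [[0.782, 0.624, -0.001], [0.624, -0.782, 0.001], [-0.0, -0.001, -1.0]]
force: [-0.1, 2.5, 0.2]
opening: 0.217
grasp_force: 1.2
```

drive_tool(deltas="19 2 -2.4 0 0.026; 19 4 -4.8 0 0.052")

```text
time_s: 6.9
position: [0.5691, -0.3276, 0.1904]
tcp_rot: [[0.748, 0.664, -0.0], [0.664, -0.748, 0.0], [0.0, -0.001, -1.0]]
force: [-1.1, 3.3, 0.5]
opening: 0.221
grasp_force: 1.2
```

drive_tool(deltas="19 2.1 -2.3 0 0.026; 19 2.1 -2.3 0 0.026")

```text
time_s: 7.1
position: [0.5717, -0.3307, 0.1905]
tcp_rot: [[0.731, 0.682, 0.001], [0.682, -0.731, -0.001], [-0.0, 0.002, -1.0]]
force: [-0.9, 0.8, -0.2]
opening: 0.219
grasp_force: 0.2
```

drive_tool(deltas="19 2.1 -2.3 0 0.026; 19 2.1 -2.3 0 0.026")

```text
time_s: 7.3
position: [0.5735, -0.3327, 0.1905]
tcp_rot: [[0.713, 0.701, 0.0], [0.701, -0.713, -0.001], [-0.0, 0.001, -1.0]]
force: [-0.6, 0.4, -0.4]
opening: 0.217
grasp_force: 0.4
```

drive_tool(deltas="19 2.1 -2.2 0 0.026; 19 2.1 -2.2 0 0.026")

```text
time_s: 7.5
position: [0.5755, -0.3348, 0.1905]
tcp_rot: [[0.695, 0.719, 0.0], [0.719, -0.695, -0.001], [-0.0, 0.001, -1.0]]
force: [-0.6, 1.3, -0.2]
opening: 0.22
grasp_force: 0.6
```

drive_tool(deltas="19 2.1 -2.1 0 0.026; 19 2.1 -2.1 0 0.026")

```text
time_s: 7.7
position: [0.5758, -0.3347, 0.1904]
tcp_rot: [[0.675, 0.737, -0.004], [0.737, -0.675, 0.004], [0.0, -0.006, -1.0]]
force: [-4.9, 4.9, 2.4]
opening: 0.216
grasp_force: 3.4
```

drive_tool(deltas="19 2.2 -2.1 0 0.026; 19 2.2 -2.1 0 0.026")

```text
time_s: 7.9
position: [0.576, -0.3346, 0.1903]
tcp_rot: [[0.656, 0.755, -0.009], [0.755, -0.656, 0.009], [0.0, -0.013, -1.0]]
force: [-9.1, 8.4, 6.9]
opening: 0.22
grasp_force: 6.1
```

It has reached the stop: motion has ceased and the force is rising past 12 N. I'll release, back off and rise.

drive_tool(deltas="30 -2.5 2.5 0 -0.05; 50 -4 3.8 0 -0.07; 50 -4 3.8 0 -0.07; 50 -4 3.8 0 -0.07; 50 -4 3.8 40 -0.07; 50 -4 3.8 80 -0.07; 50 -4 3.8 120 -0.07; 50 -4 3.8 120 -0.07")

```text
time_s: 8.7
position: [0.579, -0.3376, 0.3183]
tcp_rot: [[0.708, 0.706, 0.012], [0.706, -0.708, -0.01], [0.001, 0.015, -1.0]]
force: [0.1, -0.3, 0.7]
opening: 0.575
grasp_force: 0.0
```

```bash
python3 - <<'E'
from h import *
for n in("top","scene"):
    im=imaging.capture(n); cv2.imwrite(f"pics/{n}2.png",im[:,:,::-1])
    h=cv2.cvtColor(im,cv2.COLOR_RGB2HSV); 
    m=cv2.inRange(h,(0,120,90),(8,255,255))|cv2.inRange(h,(170,120,90),(180,255,255))
    c,_=cv2.findContours(m,cv2.RETR_EXTERNAL,cv2.CHAIN_APPROX_NONE)
    for k in c:
        if cv2.contourArea(k)>30: r=cv2.minEnclosingCircle(k);e=cv2.boundingRect(k);u=(e[0]+(e[2]-1)/2,e[1]+(e[3]-1)/2);print(n,cv2.contourArea(k),u,e[2:],ray(n,u,.018 if n=="top" else .012))
E
```

```text
top 105.5 (4.5, 253.0) (10, 23) [0.37100112 0.61506443 0.018     ]
top 288.5 (380.0, 227.5) (11, 32) [ 0.43764432 -0.25845431  0.018     ]
scene 156.0 (161.5, 251.0) (16, 23) [ 0.43328175 -0.25920095  0.012     ]
scene 32.0 (206.0, 233.0) (15, 13) [ 0.44707474 -0.12071029  0.012     ]
scene 3531.0 (396.0, 120.5) (79, 70) [0.38327105 0.74101717 0.012     ]
```

View pics/top2.png

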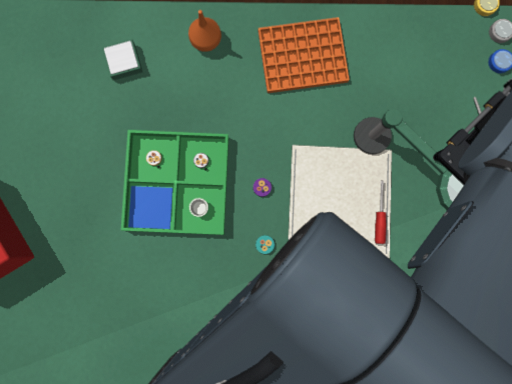

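The mat is clear of the lens, but the robot arm hides the movement from the top camera. The scene view puts it near (0.445,-0.120). I'll move so the wrist camera is above it.

drive_tool(deltas="60 -20 25 0 -0.1; 60 -40 50 0 -0.2; 60 -60 75 0 -0.3; 60 -85 100 0 -0.4; 60 -110 125 0 -0.5; 60 -135 150 0 -0.6; 60 -160 180 -20 -0.7; 60 -185 205 -45 -0.785; 60 -194 219 -68 -0.785; 60 -194 219 -68 -0.785; 60 -194 219 -68 -0.785; 60 -194 219 -68 -0.785")

```text
time_s: 10.0
position: [0.3836, -0.1174, 0.2433]
tcp_rot: [[1.0, -0.001, 0.002], [-0.001, -1.0, -0.002], [0.002, 0.002, -1.0]]
force: [-0.3, 0.1, 0.3]
opening: 0.689
grasp_force: 0.0
```

```bash
cat >>h.py <<'E'
def reds(n,z,amin=60):
    m=imaging.camera_model(n); im=imaging.capture(n); h=cv2.cvtColor(im,cv2.COLOR_RGB2HSV)
    k=cv2.inRange(h,(0,110,70),(8,255,255))|cv2.inRange(h,(170,110,70),(180,255,255))
    c,_=cv2.findContours(k,cv2.RETR_EXTERNAL,cv2.CHAIN_APPROX_NONE); out=[]
    for q in c:
        if cv2.contourArea(q)<amin: continue
        p=np.array([ray(n,tuple(x[0].astype(float)),z,m)[:2] for x in q]); o,r=cv2.minEnclosingCircle(p.astype(np.float32))
        out.append((cv2.boundingRect(q),np.round(o,4),round(r,4),np.round((p.min(0)+p.max(0))/2,4)))
    return im,out
E
python3 - <<'E'
from h import *
s=bot.read_state(); print(s["position"],s["joint_positions"])
im,o=reds("wrist",.018); cv2.imwrite("pics/w4.png",im[:,:,::-1])
for q in o: print(q)
E
```

```text
[ 0.38356306 -0.11738744  0.24331965] [-3.30733170e+01  1.08953910e+01  1.10786930e+02 -1.16213162e-02
  5.81425534e+01  5.70127989e+01]
((240, 97, 33, 33), array([ 0.4466, -0.119 ]), 0.0216, array([ 0.4466, -0.1195]))
((350, 90, 26, 59), array([ 0.4384, -0.2603]), 0.0381, array([ 0.4384, -0.2594]))
```

View pics/w4.png

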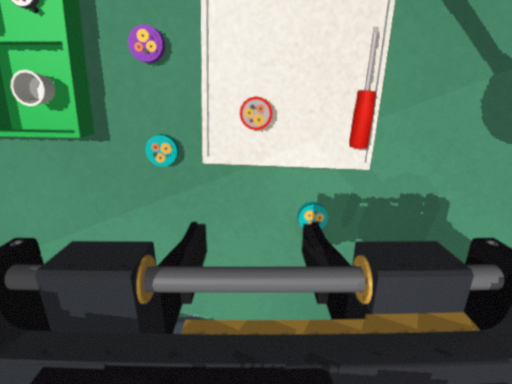

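The wrist picture shows the red movement at (256,113), giving (0.4466,-0.119) with radius 21.6 mm, as expected. The look-alikes at (161,150), (145,43) and (313,215) are clear of it. I'll descend around it.

drive_tool(deltas="64 30 -1 -40 0; 64 63 -1.6 -80 0; 64 63 -1.6 -120 0; 64 63 -1.6 -160 0; 64 63 -1.6 -190 0; 64 63 -1.6 -205 0; 64 63 -1.6 -218 0; 64 63 -1.6 -227 0; 64 63 -1.6 -233 0; 64 63 -1.6 -236 0; 64 63 -1.6 -236 0")

```text
time_s: 11.15
position: [0.445, -0.1177, 0.0066]
tcp_rot: [[1.0, -0.001, 0.001], [-0.001, -1.0, -0.0], [0.001, 0.0, -1.0]]
force: [0.0, 0.5, 0.6]
opening: 0.732
grasp_force: 0.0
```

drive_tool(deltas="50 0 0 0 0; 46 0 0 0 0; 46 0 0 0 0; 46 0 0 0 0; 46 0 0 0 0; 46 0 0 0 0")

```text
time_s: 11.75
position: [0.4449, -0.1175, 0.0067]
tcp_rot: [[1.0, -0.001, 0.001], [-0.001, -1.0, -0.0], [0.001, 0.0, -1.0]]
force: [0.2, 0.1, 1.1]
opening: 0.534
grasp_force: 0.3
```

```bash
python3 - <<'E'
from h import *
im,o=reds("wrist",.018,20); cv2.imwrite("pics/w5.png",im[150:300,150:360,::-1])
for q in o: print(q)
E
```

```text
((220, 202, 74, 65), array([ 0.4497, -0.1179]), 0.0235, array([ 0.4524, -0.1181]))
((473, 192, 39, 56), array([ 0.4609, -0.2603]), 0.0223, array([ 0.4609, -0.2591]))
```

drive_tool(deltas="46 1.5 -1 0 0; 45 1.5 -1 0 0; 45 1.5 -1 0 0; 44.4 1.5 -1 0 0; 44.4 1.5 -1 0 0; 44.4 1.5 -1 0 0")

```text
time_s: 12.4
position: [0.4461, -0.1183, 0.0065]
tcp_rot: [[1.0, -0.001, -0.0], [-0.001, -1.0, 0.0], [-0.0, -0.0, -1.0]]
force: [0.3, -1.0, -0.4]
opening: 0.509
grasp_force: 0.1
```

drive_tool(deltas="44 0 0 0 0; 44 0 0 0 0; 44 0 0 0 0")

```text
time_s: 12.7
position: [0.4462, -0.1184, 0.0065]
tcp_rot: [[1.0, -0.001, 0.0], [-0.001, -1.0, -0.0], [0.0, 0.0, -1.0]]
force: [0.3, 0.1, 0.8]
opening: 0.507
grasp_force: 0.1
```

drive_tool(deltas="43.8 0 0 0 0; 43.8 0 0 0 0; 43.8 0 0 0 0")

```text
time_s: 13.0
position: [0.4462, -0.1184, 0.0065]
tcp_rot: [[1.0, -0.001, 0.0], [-0.001, -1.0, 0.0], [0.0, -0.0, -1.0]]
force: [-0.6, -0.9, 0.5]
opening: 0.504
grasp_force: 2.0
```

drive_tool(deltas="43.65 0 0 0 0; 43.65 0 0 0 0; 43.65 0 0 0 0; 43.65 0 0 0 0")

```text
time_s: 13.4
position: [0.4462, -0.1184, 0.0065]
tcp_rot: [[1.0, -0.001, 0.0], [-0.001, -1.0, 0.0], [0.0, -0.0, -1.0]]
force: [-0.1, -0.1, -0.0]
opening: 0.503
grasp_force: 4.4
```

drive_tool(deltas="43.62 0 0 0 0; 43.62 0 0 1 0; 43.62 0 0 3 0; 43.62 0 0 5 0; 43.62 0 0 8 0; 43.62 0 0 8 0")

```text
time_s: 14.0
position: [0.4464, -0.1184, 0.015]
tcp_rot: [[1.0, -0.001, 0.001], [-0.001, -1.0, -0.0], [0.001, 0.0, -1.0]]
force: [0.8, 0.9, -0.8]
opening: 0.502
grasp_force: 4.8
```

```bash
python3 - <<'E'
from h import *
im,o=reds("wrist",.026,20); cv2.imwrite("pics/w6.png",im[:,:,::-1])
for q in o: print(q)
E
```

```text
((444, 291, 13, 11), array([ 0.4094, -0.244 ]), 0.0048, array([ 0.4094, -0.2432]))
((217, 205, 75, 62), array([ 0.4499, -0.1179]), 0.0233, array([ 0.4529, -0.1176]))
((458, 190, 54, 74), array([ 0.458 , -0.2496]), 0.0248, array([ 0.4575, -0.2537]))
```

It's lifted: the movement keeps its place in the gripper while the screwdriver shifts in view. I'll carry it to hover beside the pad and check the pad from close by.

drive_tool(deltas="43.62 0 0 8 0; 43.62 0 0 20 0; 43.62 0 0 36 0; 43.62 0 0 54 0; 43.62 0 4 72 0; 43.62 -2 15 90 0; 43.62 -5 32 102 0; 43.62 -8 54 108 0; 43.62 -11 80 110 0; 43.62 -14 108 110 0; 43.62 -17 136 110 0; 43.62 -20 164 110 0")

```text
time_s: 15.25
position: [0.4259, 0.0467, 0.1256]
tcp_rot: [[1.0, -0.002, 0.001], [-0.002, -1.0, -0.0], [0.001, 0.0, -1.0]]
force: [0.2, 0.1, 0.2]
opening: 0.502
grasp_force: 4.8
```

drive_tool(deltas="43.62 0 28 0 0; 43.62 0 56 0 0; 43.62 0 84 0 0; 43.62 0 112 0 0; 43.62 0 140 0 0; 43.62 0 168 0 0; 43.62 0 194 0 0; 43.62 0 215 0 0; 43.62 0 230 0 0; 43.62 0 238 0 0; 43.62 0 238 0 0; 43.62 0 238 0 0")

```text
time_s: 16.45
position: [0.4259, 0.283, 0.1246]
tcp_rot: [[1.0, -0.001, -0.001], [-0.001, -1.0, -0.001], [-0.001, 0.001, -1.0]]
force: [0.7, 0.3, -0.7]
opening: 0.507
grasp_force: 4.8
```

```bash
python3 - <<'E'
from h import *
s=bot.read_state();print(s["position"])
m=imaging.camera_model("wrist"); im=imaging.capture("wrist"); cv2.imwrite("pics/w7.png",im[:,:,::-1])
for a,r,k in blobs(im,(108,130,60),(128,255,255),300):
    q=cv2.approxPolyDP(k,6,True)[:,0]; print(a,cv2.boundingRect(k))
    for u in q: print(u,np.round(ray("wrist",u.astype(float),.009,m),4)[:2])
E
```

```text
[0.42591046 0.28302379 0.12459697]
1133.0 (203, 72, 17, 103)
[204  72] [0.5312 0.3287]
[205 169] [0.4412 0.3324]
[217 174] [0.436  0.3207]
[214  72] [0.5311 0.3197]
```

View pics/w7.png

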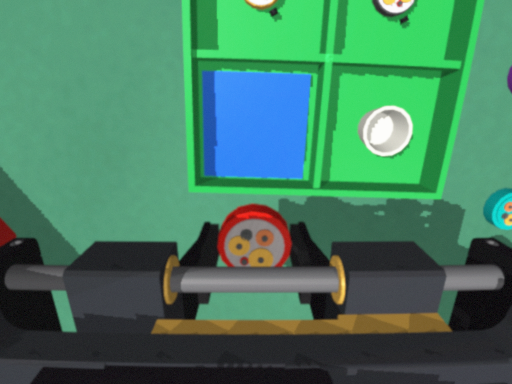

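The wrist picture shows the movement face up in the grip at (255,240). The pad's corners are about (204,71), (311,73), (304,180) and (204,174), and the tray is slightly rotated.

```bash
python3 - <<'E'
from h import *
m=imaging.camera_model("wrist"); im=cv2.imread("pics/w7.png")[:,:,::-1].copy()
for a,r,k in blobs(im,(98,130,60),(128,255,255),800):
    p=np.array([ray("wrist",x[0].astype(float),.009,m)[:2] for x in k]).astype(np.float32); print(a,cv2.boundingRect(k),cv2.minAreaRect(p)); print(np.round(cv2.boxPoints(cv2.minAreaRect(p)),4))
E
```

```text
10616.5 (202, 71, 109, 108) ((0.4819997549057007, 0.282970130443573), (0.09807271510362625, 0.09808691591024399), 88.24498748779297)
[[0.4315 0.2355]
 [0.5295 0.2325]
 [0.5325 0.3305]
 [0.4345 0.3335]]
```

The pad centre is (0.482,0.283) and its size is 98 mm, so both views agree. I'll descend.

drive_tool(deltas="43.62 12 0 0 0; 43.62 30 0 0 0; 43.62 46 0 0 0; 43.62 55 0 -6 0; 43.62 56 0 -20 0; 43.62 56 0 -40 0; 43.62 56 0 -62 0; 43.62 56 0 -82 0; 43.62 56 0 -97 0; 43.62 56 0 -106 0; 43.62 56 0 -110 0; 43.62 56 0 -110 0")

```text
time_s: 17.7
position: [0.4815, 0.2834, 0.0139]
tcp_rot: [[1.0, -0.001, -0.001], [-0.001, -1.0, -0.001], [-0.001, 0.001, -1.0]]
force: [0.3, -0.4, -0.6]
opening: 0.5
grasp_force: 4.8
```

drive_tool(deltas="43.62 0 0 0 0; 43.62 0 0 -0.5 0; 43.62 0 0 -1 0; 43.62 0 0 -1.5 0; 43.62 0 0 -1.5 0")

```text
time_s: 18.2
position: [0.4823, 0.2837, 0.0133]
tcp_rot: [[1.0, -0.001, 0.0], [-0.001, -1.0, 0.0], [0.0, -0.0, -1.0]]
force: [0.3, 0.2, -0.7]
opening: 0.505
grasp_force: 4.8
```

drive_tool(deltas="43.62 0 0 -0.4 0; 43.62 0 0 -0.8 0; 43.62 0 0 -0.8 0")

```text
time_s: 18.5
position: [0.4821, 0.2836, 0.0122]
tcp_rot: [[1.0, -0.001, -0.0], [-0.001, -1.0, -0.0], [-0.0, 0.0, -1.0]]
force: [0.0, -0.5, 0.4]
opening: 0.501
grasp_force: 4.8
```

drive_tool(deltas="43.62 0 0 -0.4 0; 43.62 0 0 -0.6 0; 43.62 0 0 -0.6 0")

```text
time_s: 18.8
position: [0.4821, 0.2837, 0.0116]
tcp_rot: [[1.0, -0.001, -0.0], [-0.001, -1.0, -0.0], [-0.0, 0.0, -1.0]]
force: [0.3, -0.3, 0.0]
opening: 0.5
grasp_force: 4.8
```

drive_tool(deltas="43.62 0 0 -0.2 0; 43.62 0 0 -0.4 0; 43.62 0 0 -0.4 0")

```text
time_s: 19.1
position: [0.4822, 0.2836, 0.0115]
tcp_rot: [[1.0, -0.001, 0.0], [-0.001, -1.0, 0.0], [0.0, -0.0, -1.0]]
force: [-0.3, 0.4, 2.9]
opening: 0.5
grasp_force: 4.9
```

Contact with the pad at about 3 N. I'll release, spread the fingers modestly and rise.

drive_tool(deltas="44.5 0 0 0 0; 46 0 0 0 0; 50 0 0 0 0; 56 0 0 0 0; 56 0 0 0 0; 56 0 0 0 0; 56 0 0 8 0; 56 0 0 25 0; 56 0 0 50 0; 56 0 0 85 0; 56 0 0 120 0; 56 0 0 150 0")

```text
time_s: 20.3
position: [0.4823, 0.2837, 0.1636]
tcp_rot: [[1.0, -0.001, 0.002], [-0.001, -1.0, 0.001], [0.002, -0.001, -1.0]]
force: [0.2, 1.2, -0.4]
opening: 0.642
grasp_force: 0.0
```

drive_tool(deltas="60 -40 0 0 0; 60 -70 0 0 0; 60 -70 0 0 0; 60 -70 0 0 0")

```text
time_s: 20.7
position: [0.4121, 0.2839, 0.162]
tcp_rot: [[1.0, -0.0, 0.002], [-0.0, -1.0, 0.001], [0.002, -0.001, -1.0]]
force: [0.9, 1.6, 0.6]
opening: 0.686
grasp_force: 0.0
```

```bash
python3 - <<'E'
from h import *
im,o=reds("wrist",.023,60); a=im
for q in o: print(q)
b=imaging.capture("top"); c=imaging.capture("scene")
g=lambda x,s:cv2.resize(x,(s,300))
out=np.vstack([np.hstack([a[0:300,100:500],b[60:360,112:512]]),np.hstack([cv2.resize(c[140:340,140:407],(400,300)),cv2.resize(a[20:220,160:427],(400,300))])])
cv2.imwrite("pics/f1.png",out[:,:,::-1])
E
```

```text
((0, 170, 37, 71), array([0.3779, 0.5798]), 0.0454, array([0.3779, 0.5642]))
((234, 89, 42, 43), array([0.4827, 0.2845]), 0.0214, array([0.4826, 0.2843]))
((501, 62, 10, 10), array([0.5272, 0.033 ]), 0.0053, array([0.5277, 0.033 ]))
```

View pics/f1.png

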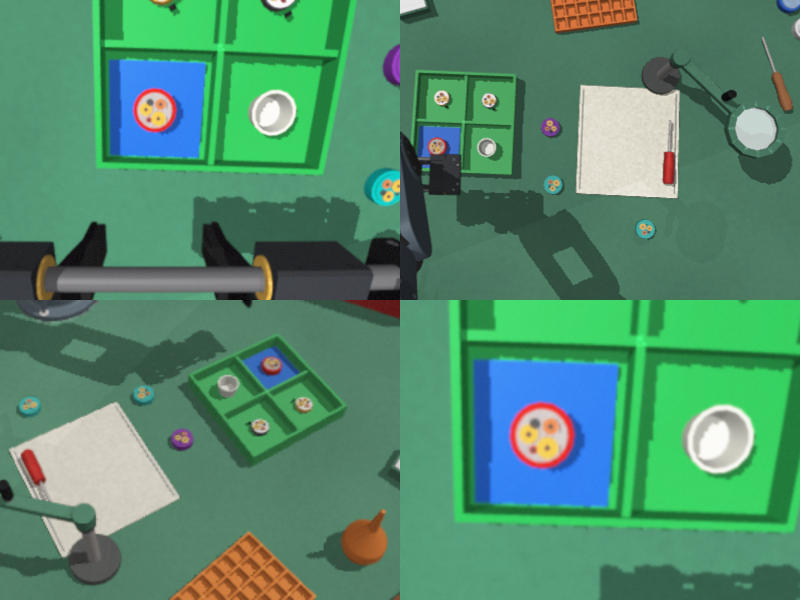

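The movement lies face up at (0.4827,0.2845), about 2 mm from the pad's middle. The magnifier is at its stop and the other things look undisturbed.

```bash
python3 -c "
from rig import bot
print(bot.hand_in())"
```

```text
the job is handed in; nothing more can be done
None
```

The job is handed in, and no verdict came back: the magnifier is swung to its stop, and the red-ringed movement lies face up about 2 mm from the middle of the blue pad. It was gripped at about 5 N, set down at about 3 N and released.

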